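# Sweep the draughts counters into the tidy

### The job

With the fingertips, sweep the three round wooden draughts counters over the table top into the low three-sided wooden tidy through its open side, until each lies flat and entirely inside it. Slide them only, never pick them up, and leave the two little bottles and everything else standing where it is.

Things in the scene. Friction and masses are not known exactly. Their poses are not given: they have to be found in the camera images.
- tidy: low wooden surround fixed to the table: three walls (30 mm high, 12 mm thick), no floor, so counters slide in on the bare table. Inside 250 mm wide (its y), 80 mm deep (its x). Origin on the table top, mid-inside; +x points from the open side to the back wall: mouth at x = -40 mm, back wall's inner face x = +40 mm, side walls' inner faces y = -125 and +125 mm
- counter1: plain dark wooden draughts counter, a flat disc 38 mm across and 14 mm thick, about 13 g, lying flat and loose on the table top in front of the tidy's open side, sliding freely; the three are alike. Origin at the centre of its underside, z up when flat
- counter2: plain dark wooden draughts counter, a flat disc 38 mm across and 14 mm thick, about 13 g, lying flat and loose on the table top in front of the tidy's open side, sliding freely; the three are alike. Origin at the centre of its underside, z up when flat
- counter3: plain dark wooden draughts counter, a flat disc 38 mm across and 14 mm thick, about 13 g, lying flat and loose on the table top in front of the tidy's open side, sliding freely; the three are alike. Origin at the centre of its underside, z up when flat
- bottle1: small amber glass bottle with a white cap, 28 mm across, 52 mm tall, standing loose among the counters, about 60 g; it must stay where it is. Origin at the centre of its underside
- bottle2: small white ceramic bottle with a brass cap, 28 mm across, 52 mm tall, standing loose among the counters, about 60 g; it must stay where it is. Origin at the centre of its underside
- candle: round terracotta candle pot, 68 mm across, 54 mm tall, loose, away from the counters in front of the keepsake box. Origin at the centre of its underside
- dish: small round white ceramic dish, 76 mm across, 22 mm tall, loose, near the candle. Origin at the centre of its underside
- mug: white mug with a handle, 80 mm across, 90 mm tall, loose, at the left of the table. Origin at the centre of its underside
- keepsake: closed wooden keepsake box fixed to the table, 90 mm deep (x), 120 mm wide (y), 51 mm tall, beside the tidy. Origin at the centre of its underside
There are look-alikes about, which are no part of the job. What is shaped like the counter2 but green is not meant. What is shaped like the counter1 but red is not meant.

How it is judged:
At the end, for the whole second after the job is handed in: All three counters lie flat and at rest on the table top wholly inside the tidy: between its side walls and with their centres at least 17 mm past the line of the mouth (2 mm of tolerance on the whole disc being inside). The bottles, candle, dish and mug are within 15 mm of where they started (x of counter1 in the frame of tidy between -0.023 and 0.04 m and y of counter1 in the frame of tidy between -0.125 and 0.125 m and height (world z) of each of counter1, counter2, counter3 below 0.005 m and angle between each of counter1, counter2, counter3's own z axis and vertical below 0.15 rad and linear speed of each of counter1, counter2, counter3 below 0.02 m/s and x of counter2 in the frame of tidy between -0.023 and 0.04 m and y of counter2 in the frame of tidy between -0.125 and 0.125 m and x of counter3 in the frame of tidy between -0.023 and 0.04 m and y of counter3 in the frame of tidy between -0.125 and 0.125 m and distance of each of bottle1, bottle2, candle, dish, mug from where it was at the start of the episode below 0.015 m); the robot touches nothing.
It fails at once if a counter is lifted off the table or flipped up (height (world z) of any of counter1, counter2, counter3 above 0.012 m or angle between any of counter1, counter2, counter3's own z axis and vertical above 0.6 rad).
It fails at once if one of the other loose things is shifted by more than 15 mm or tipped (distance of any of bottle1, bottle2, candle, dish, mug from where it was at the start of the episode above 0.015 m or angle between any of bottle1, bottle2, candle, dish, mug's own z axis and vertical above 0.3 rad).
It also fails if it takes over 48 s, if anything falls off the work surface, if the arm or the gripper's body presses on something with over 40 N, if the wrist force passes 120 N, or if a joint passes its speed limit or range.

### The arm

A 7-joint arm with a two-finger parallel gripper is mounted at the origin on the work surface. World frame = base frame: x ahead of the robot, y to its left, z up, the work surface at z = 0. Lengths are in m, angles in rad, forces in N, time in s.
With the tool pointing down it reaches from about 0.425 to 0.875 m from the base axis. Payload 8.4 kg.
Tool frame: the origin (TCP) lies at the very end of the fingers, on their centre line; the grasp point (between the pads) lies 19 mm behind it; z points along the fingers, y is the line along which they close (so a half turn about z gives the same grasp; the last joint's range is limited). The gripper opens to 87 mm and grips with 3 to 60 N. Pads are 19 mm wide; open, the fingers measure 117 mm over their backs; the gripper's body (75 mm by 190 mm) begins 51 mm behind the grasp point.
Start: joints at [-1.233, 0.333, 0.04, 1.465, -0.013, 1.343, -0.059], TCP at [0.275, 0.589, 0.223] pointing down, gripper open.
Joint ranges: [-2.58, 2.58], [-0.38, 2.09], [-1.3, 1.39], [0.25, 2.4], [-1.5, 4.64], [0.08, 2.09], [-2.65, 2.65]. Speed limits (rad/s): [2.22, 2.22, 2.79, 2.79, 3.14, 3.14, 3.14].

### API

Orientations are given as a unit quaternion [x, y, z, w].
In Python, from cell import robot, vision, finder gives the robot as it stands.
- The arm moves only by the shell command python3 -m creep 'ROWS' [OPENING] [FORCE]. ROWS is JSON, a list of rows, each a list of 2 entries, a list of its own where there are three numbers: the shift along the tool's x, y, z in m, then the turn about the tool's z in degrees. A call has 1 to 10 rows; each row is the pose to reach, as a shift and turn from the pose commanded when the call began, along the tool's axes at that moment; what a row does not reach only later rows make up. A row lasts 1/10 s, in which the tool goes at most 50 mm and 8.59 degrees, less where a joint would pass 70% of its speed; a pose out of reach is approached as far as the arm can. A call with a gripper value outside its range is refused whole. OPENING is the opening, from 0 (shut) to 1 (fully open), set as the call begins (- or left out, the last holds). The fingers move at their own pace and stop on an object; FORCE is the grip in N (left out, the last holds). Time passes only in rows, so rows that repeat a pose let the fingers close. It gives the time, the measured TCP pose, the force, the opening and the grip force at its end, in the units of the state.
- robot.state(): the state, without advancing time (a new reading comes with each control period).
- vision.snapshot(name): name is "scene" or "top"; returns (picture, depth): 384x512x3 uint8, red, green, blue; 384x512 float32, m along the optical axis (not along the pixel's ray), 0 where there is no reading.
- vision.calibration(name): a dict with "intrinsics" (3x3 intrinsics, pixels), "eye" and "rotation" of the camera in the world. Camera axes: x right, y up, looking along -z (the intrinsics and any distortion apply to the point x, -y, -z); pixel columns grow to the right and rows downward; lengths in m; the calibration is good to about 2 mm. A picture is of the moment at which its call begins. calibration takes no time and is no camera call.
- robot.close_job(): hands the job in; it is judged then, once.
Trained networks look in the newest picture that a camera, given by its name, has taken for a name from the list of things; names that differ only in an ending like _2 or _b are one class to them, and where a whole thing is asked for, a point or a joint stands for the part that bears it (a point fixed in the world has none). Each returns a list of dicts, best first, with "conf" (0 to 1); they miss things now and then, are a little off and sometimes report something else, mostly with a low value. They report only what shows in the picture. A call takes as long as a camera call. They do not tell look-alikes from the thing itself.
- finder.boxes_of(camera, target): "bbox" ([centre column, centre row, width, height] in pixels, round what is visible of it).
- finder.place_of(camera, target): "pixel" ([row, column] in pixels: a listed point, or the origin of a listed thing).
The state is a dict: "time": time; "joint_positions": joint angles; "joint_vel": joint speeds; "joint_torque": joint torques, N m; "tcp_pos": TCP position; "tool_rot": TCP orientation; "ft_force": force on the tool from outside, world axes, zero at the start; "moment": the same for the moment, N m; "gripper_width": finger opening in m; "finger_force": force on a finger pad.
Only numpy, scipy, OpenCV 4.12 (cv2) and the standard library are available. Lean on these libraries where they do the work, as an engineer would, in place of code of your own. Each camera call takes 0.05 s, during which the arm holds its last target. There are 200 camera calls.

## Working session

There is one attempt and no reset: what is moved stays moved. The work goes in short steps, Python scripts to look and compute and a shell command to move; the robot and the scene stay as the last step left them, time stands still between calls to the robot, and variables do not carry over. Pictures are saved under pics/ and viewed, at most 10 in all, crops included, and the job is handed in when it is done.

```bash
ls; mkdir -p pics; cat > h.py <<'E'
import numpy as np, cv2
from cell import robot, vision, finder
def world(cam,row,col,depth=None,z=None):
    c=vision.calibration(cam);K=np.array(c["intrinsics"]);R=np.array(c["rotation"]);e=np.array(c["eye"])
    d=np.linalg.inv(K)@[col,row,1.]; d=R@(d*[1,-1,-1])
    t=depth if depth is not None else (z-e[2])/d[2]
    return e+t*d
E
python3 - <<'E'
from h import *
for n in("top","scene"):
    p,d=vision.snapshot(n); cv2.imwrite(f"pics/{n}0.png",p[:,:,::-1]); np.save(f"pics/{n}0.npy",d)
    c=vision.calibration(n);print(n,c)
    for t in ("tidy","counter1","bottle1","bottle2","candle","dish","mug","keepsake"):
        for o in finder.place_of(n,t): 
            r,cc=o["pixel"];print(t,np.round(o["conf"],2),np.round([r,cc]),np.round(world(n,r,cc,z=0),3))
s=robot.state();print(s["time"],s["tcp_pos"],s["tool_rot"],s["gripper_width"])
E
```

```text
pics
top {'intrinsics': array([[380.37378957,   0.        , 251.10030841],
       [  0.        , 380.37378957, 189.62806684],
       [  0.        ,   0.        ,   1.        ]]), 'eye': array([0.31295304, 0.11821131, 1.00116448]), 'rotation': array([-0.07924688,  0.08424273,  0.73088314, -0.67263135])}Traceback (most recent call last):
  File "<stdin>", line 7, in <module>
  File "h.py", line 5, in world
    d=np.linalg.inv(K)@[col,row,1.]; d=R@(d*[1,-1,-1])
                                       ~^^~~~~~~~~~~~~
ValueError: matmul: Input operand 1 has a mismatch in its core dimension 0, with gufunc signature (n?,k),(k,m?)->(n?,m?) (size 3 is different from 4)
```

```bash
sed -i 's/R=np.array(c\["rotation"\])/R=Rotation.from_quat(c["rotation"]).as_matrix()/; 1a from scipy.spatial.transform import Rotation' h.py
python3 - <<'E'
from h import *
for n in("top","scene"):
    p,d=vision.snapshot(n); cv2.imwrite(f"pics/{n}0.png",p[:,:,::-1]); np.save(f"pics/{n}0.npy",d)
    print(n,vision.calibration(n)["eye"])
    for t in ("tidy","counter1","bottle1","bottle2","candle","dish","mug","keepsake"):
        for o in finder.place_of(n,t): 
            r,cc=o["pixel"];print(t,np.round(o["conf"],2),np.round([r,cc]),np.round(world(n,r,cc,z=0),3))
s=robot.state();print(s["time"],s["tcp_pos"],s["tool_rot"],s["gripper_width"])
E
```

```text
top [0.31295304 0.11821131 1.00116448]
tidy 0.81 [157. 225.] [0.646 0.165 0.   ]
counter1 0.72 [250. 238.] [0.391 0.148 0.   ]
counter1 0.69 [218. 284.] [0.464 0.021 0.   ]
counter1 0.67 [210. 243.] [0.496 0.126 0.   ]
counter1 0.67 [207. 258.] [0.498 0.087 0.   ]
counter1 0.44 [203. 199.] [0.524 0.244 0.   ]
bottle1 0.51 [188. 272.] [0.55  0.046 0.   ]
bottle1 0.5 [208. 217.] [0.506 0.197 0.   ]
bottle2 0.51 [188. 272.] [0.55  0.046 0.   ]
bottle2 0.5 [208. 217.] [0.506 0.197 0.   ]
candle 0.56 [206. 338.] [ 0.484 -0.126  0.   ]
candle 0.34 [209. 219.] [0.504 0.191 0.   ]
dish 0.8 [240. 332.] [ 0.395 -0.099  0.   ]
mug 0.72 [240. 106.] [0.446 0.493 0.   ]
scene [1.13322166 0.42639933 1.10877173]
tidy 0.85 [240. 243.] [0.654 0.163 0.   ]
counter1 0.67 [189. 259.] [0.486 0.127 0.   ]
counter1 0.56 [188. 241.] [0.507 0.078 0.   ]
counter1 0.49 [169. 231.] [0.463 0.021 0.   ]
counter1 0.47 [212. 289.] [0.517 0.238 0.   ]
counter1 0.47 [167. 282.] [0.384 0.151 0.   ]
bottle1 0.65 [200. 274.] [0.5   0.181 0.   ]
bottle1 0.52 [190. 227.] [0.535 0.046 0.   ]
bottle2 0.65 [200. 274.] [0.5   0.181 0.   ]
bottle2 0.52 [190. 227.] [0.535 0.046 0.   ]
candle 0.68 [135. 208.] [ 0.38  -0.105  0.   ]
candle 0.65 [187. 241.] [0.504 0.076 0.   ]
candle 0.6 [160. 186.] [ 0.494 -0.118  0.   ]
candle 0.49 [188. 260.] [0.483 0.127 0.   ]
dish 0.92 [138. 208.] [ 0.39 -0.1   0.  ]
mug 0.74 [227. 386.] [0.438 0.497 0.   ]
keepsake 0.75 [193. 158.] [ 0.633 -0.127  0.   ]
1.0 [0.27494383 0.58892887 0.22254179] [ 2.16679953e-01  9.76242694e-01 -3.14671265e-05 -1.96824372e-05] 0.0871288037266877
```

View pics/top0.png

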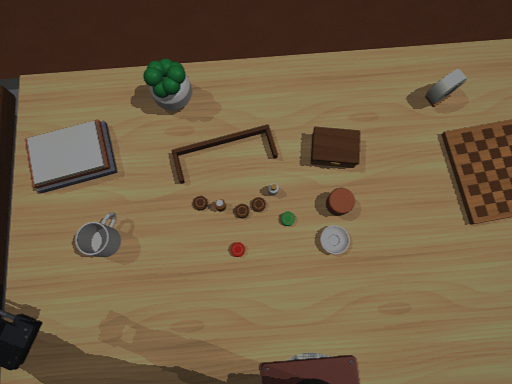

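The picture shows five counter-like discs (row, col). Three are dark: (203,199), (210,243) and (207,258). The red one at (250,238) and the green one at (218,284) are look-alikes. The bottles are at (206,220) and (188,272), and the tidy is at about (155,225) with its mouth facing the robot. Next I'll confirm this in one enlarged crop and measure with depth.

```bash
python3 - <<'E'
from h import *
P=[]
for n in("top","scene"):
    d=np.load(f"pics/{n}0.npy"); im=cv2.imread(f"pics/{n}0.png")
    c=vision.calibration(n);K=np.array(c["intrinsics"]);R=Rotation.from_quat(c["rotation"]).as_matrix()
    v,u=np.mgrid[:384,:512]; ray=np.stack([(u-K[0,2])/K[0,0],-(v-K[1,2])/K[1,1],-np.ones_like(d)],-1)
    W=(ray*d[...,None])@R.T+c["eye"]; W[d==0]=np.nan
    np.save(f"pics/W_{n}.npy",W)
    # table bias
    m=(abs(W[...,2])<.006)&(W[...,0]>.4)&(W[...,0]<.6)&(abs(W[...,1]-.13)<.15); print(n,"table z",np.nanmedian(W[...,2][m]),np.nanstd(W[...,2][m]))
    for lo,hi,name in((.022,.034,"wall"),(.010,.0175,"counter"),(.04,.06,"tall")):
        mk=((W[...,2]>lo)&(W[...,2]<hi)&(W[...,0]>.33)&(W[...,0]<.76)&(W[...,1]>-.2)&(W[...,1]<.34)).astype(np.uint8)
        k,lab,st,_=cv2.connectedComponentsWithStats(mk,connectivity=8)
        for i in range(1,k):
            if st[i,4]<12: continue
            q=W[lab==i]; r=cv2.minAreaRect((q[:,:2]*1000).astype(np.float32))
            print(n,name,st[i,4],"mean",np.round(q.mean(0),3),"rect",np.round(r[0]),np.round(r[1]),round(r[2],1),"bgr",im[lab==i].mean(0).round())
cr=cv2.imread("pics/top0.png")[110:265,160:300]; cv2.imwrite("pics/crop0.png",cv2.resize(cr,None,fx=3.8,fy=3.8,interpolation=cv2.INTER_CUBIC))
E
```

```text
top table z 0.0007411097522915799 0.0018194913498469605
top wall 765 mean [0.674 0.17  0.029] rect [653. 164.] [ 93. 274.] 11.0 bgr [27. 41. 63.]
top wall 29 mean [ 0.603 -0.09   0.027] rect [603. -90.] [48.  2.] 79.1 bgr [16. 24. 35.]
top wall 26 mean [ 0.59  -0.16   0.028] rect [ 591. -160.] [44.  2.] 80.6 bgr [18. 27. 38.]
top wall 12 mean [0.53  0.045 0.029] rect [530.  45.] [21.  5.] 85.2 bgr [82. 82. 84.]
top wall 17 mean [ 0.478 -0.098  0.028] rect [478. -99.] [41.  8.] 24.2 bgr [16. 22. 37.]
top wall 16 mean [0.5   0.184 0.03 ] rect [501. 184.] [ 7. 24.] 8.3 bgr [18. 40. 64.]
top wall 15 mean [ 0.428 -0.089  0.023] rect [428. -90.] [ 4. 30.] 23.8 bgr [137. 139. 139.]
top wall 29 mean [ 0.365 -0.099  0.023] rect [365. -97.] [51. 11.] 78.8 bgr [132. 133. 134.]
top counter 14 mean [0.69  0.148 0.014] rect [691. 148.] [ 2. 29.] 10.2 bgr [14. 17. 24.]
top counter 18 mean [0.682 0.189 0.014] rect [682. 190.] [ 2. 45.] 9.1 bgr [12. 15. 23.]
top counter 12 mean [0.674 0.23  0.014] rect [674. 230.] [ 2. 25.] 14.3 bgr [12. 15. 23.]
top counter 15 mean [ 0.597 -0.12   0.013] rect [ 597.
[... 2480 characters left out ...]
t [715.  96.] [ 2. 31.] 10.4 bgr [ 8. 14. 28.]
scene counter 29 mean [0.705 0.147 0.014] rect [705. 144.] [ 3. 56.] 9.9 bgr [ 8. 15. 28.]
scene counter 17 mean [0.694 0.202 0.014] rect [694. 203.] [ 3. 31.] 9.2 bgr [ 6. 15. 27.]
scene counter 21 mean [0.683 0.256 0.014] rect [683. 256.] [ 3. 35.] 13.7 bgr [ 7. 14. 27.]
scene tall 356 mean [ 0.497 -0.117  0.051] rect [ 494. -120.] [67. 65.] 45.4 bgr [ 37.  61. 118.]
scene tall 1302 mean [ 0.646 -0.124  0.049] rect [ 643. -127.] [126.  97.] 79.3 bgr [21. 40. 69.]
scene tall 30 mean [0.545 0.05  0.048] rect [544.  49.] [13. 14.] 39.2 bgr [ 47.  89. 115.]
scene tall 37 mean [0.514 0.191 0.049] rect [513. 190.] [19. 14.] 25.6 bgr [127. 131. 133.]
```

View pics/crop0.png

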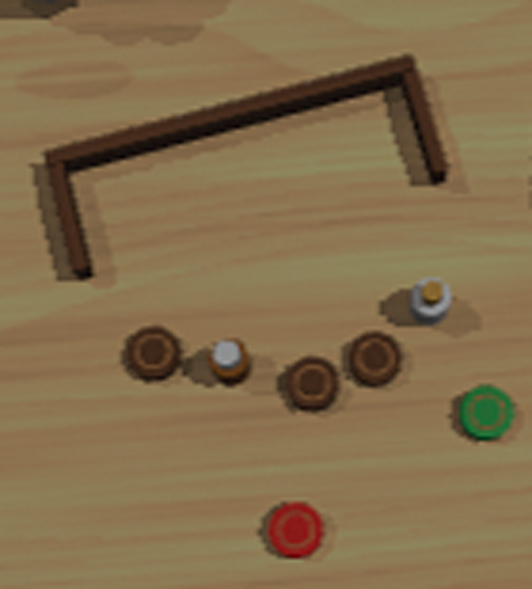

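The crop confirms it: the three dark counters are meant, and red and green are not. In the tidy frame (yaw 11°, origin about (0.649, 0.166)) the counters lie at A (-108, 98), B (-159, -2) and C (-154, -49) mm. Bottle 1 is at (-130, 48) and bottle 2 at (-127, -96), so each counter has a clear straight lane. I'll turn the tool to the tidy yaw and go above a point behind A.

```bash
python3 -m creep '[[[-0.035,-0.025,0],-8],[[-0.07,-0.05,0],-16],[[-0.11,-0.08,0],-24],[[-0.15,-0.107,0],-32],[[-0.19,-0.136,0],-36],[[-0.23,-0.165,0],-36],[[-0.27,-0.193,0],-36],[[-0.31,-0.222,0],-36],[[-0.333,-0.238,0],-36],[[-0.333,-0.238,0],-36]]' 0.1 20
cat > t.py <<'E'
from h import *
O=np.array([.6486,.1658]);a=np.radians(11)
def tidy(p): 
    d=np.array(p)[:2]-O; return np.array([d[0]*np.cos(a)+d[1]*np.sin(a),-d[0]*np.sin(a)+d[1]*np.cos(a)])*1000
def rep():
    s=robot.state(); R=Rotation.from_quat(s["tool_rot"]).as_matrix()
    print("t",s["time"],"tcp tidy mm",tidy(s["tcp_pos"]).round(1),"z",round(s["tcp_pos"][2],4),"y-axis deg",np.degrees(np.arctan2(R[1,1],R[0,1])).round(2),"w",s["gripper_width"],"F",np.round(s["ft_force"],1))
E
python3 -c "
from t import *
rep()"
```

```text
time: 2.0
tcp_pos: [0.4784, 0.2276, 0.2229]
tool_rot: [-0.092, 0.996, -0.0, 0.001]
ft_force: [0.5, 0.5, 0.5]
gripper_width: 0.0156
finger_force: 0.0
t 2.0 tcp tidy mm [-155.3   93.1] z 0.2229 y-axis deg 100.55 w 0.015578903713678897 F [0.5 0.5 0.5]
```

```bash
python3 -m creep '[[[0.002,0.005,0.04],0],[[0.002,0.005,0.08],0],[[0.002,0.005,0.12],0],[[0.002,0.005,0.16],0],[[0.002,0.005,0.19],0],[[0.002,0.005,0.205],0],[[0.002,0.005,0.213],0],[[0.002,0.005,0.216],0],[[0.002,0.005,0.216],0]]'
python3 - <<'E'
from t import *
rep()
a_=vision.snapshot("top")[0];b=vision.snapshot("scene")[0]
f=lambda p,r,c:cv2.resize(p[r:r+110,c:c+110,::-1],(400,440),interpolation=cv2.INTER_CUBIC)
cv2.imwrite("pics/p1.png",np.hstack([f(a_,140,165),f(b,140,220)]))
E
```

```text
time: 2.9
tcp_pos: [0.4733, 0.2375, 0.007]
tool_rot: [-0.096, 0.995, 0.0, 0.0]
ft_force: [-0.1, -0.1, -0.3]
gripper_width: 0.0086
finger_force: 0.0
t 2.9 tcp tidy mm [-158.4  103.8] z 0.007 y-axis deg 100.99 w 0.008604630017250887 F [-0.1 -0.1 -0.3]
```

View pics/p1.png

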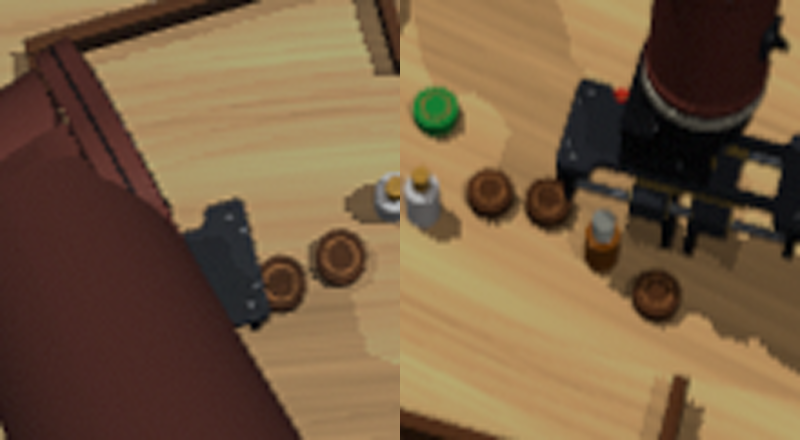

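The fingers in the scene view (right half, around (678,248)) are down behind counter A at (655,295), bottle 1 at (603,240) is clear. I'll check the sideways offset with the projection.

```bash
python3 - <<'E'
from t import *
def proj(n,p):
    c=vision.calibration(n);K=np.array(c["intrinsics"]);R=Rotation.from_quat(c["rotation"]).as_matrix()
    q=(R.T@(np.array(p)-c["eye"]))*[1,-1,-1]; q=K@q; return q[:2]/q[2]
ux=np.array([np.cos(a),np.sin(a),0]);uy=np.array([-np.sin(a),np.cos(a),0])
t=np.array(robot.state()["tcp_pos"])
f=lambda uv:np.round([(uv[0]-220)*400/110+400,(uv[1]-140)*4])
for s in(-1,1):
  for fr in (4.3,19.3):
    print("finger",s,fr,f(proj("scene",t+uy*s*fr/1000+ux*.0095)))
print("A top",f(proj("scene",[.524,.241,.014])),f(proj("scene",[.526,.244,.014])))
E
python3 - <<'E'
import cv2
p=cv2.imread("pics/p1.png")[180:340,560:800]
cv2.imwrite("pics/p1b.png",cv2.resize(p,None,fx=3,fy=3,interpolation=cv2.INTER_CUBIC))
E
```

```text
finger -1 4.3 [667. 246.]
finger -1 19.3 [648. 241.]
finger 1 4.3 [678. 249.]
finger 1 19.3 [696. 254.]
A top [653. 288.] [656. 292.]
```

View pics/p1b.png

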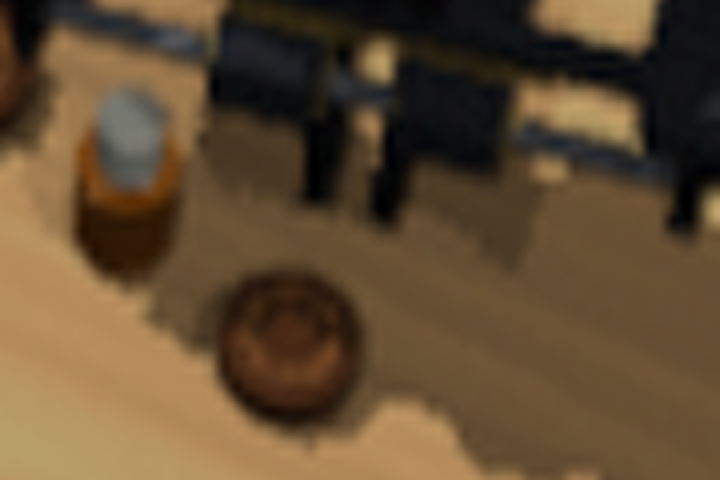

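Compared with the actual fingertip pixels, the scene camera is biased by about +4 mm in y, and the top camera agrees with the correction. So A is about 8 mm to the right of the tool line. I'll shift over and sweep A.

```bash
python3 -m creep '[[[0,-0.004,0.001],0],[[0,-0.008,0.002],0],[[0,-0.008,0.002],0],[[-0.01,-0.008,0.002],0],[[-0.02,-0.008,0.002],0],[[-0.035,-0.008,0.002],0],[[-0.05,-0.008,0.002],0],[[-0.065,-0.008,0.002],0],[[-0.08,-0.008,0.002],0],[[-0.08,-0.008,0.002],0]]'
cat > look.py <<'E'
from t import *
import sys
rep()
for n in("top","scene"):
    p,d=vision.snapshot(n); cv2.imwrite(f"pics/{n}{sys.argv[1]}.png",p[:,:,::-1])
    c=vision.calibration(n);K=np.array(c["intrinsics"]);R=Rotation.from_quat(c["rotation"]).as_matrix()
    v,u=np.mgrid[:384,:512]; ray=np.stack([(u-K[0,2])/K[0,0],-(v-K[1,2])/K[1,1],-np.ones_like(d)],-1)
    W=(ray*d[...,None])@R.T+c["eye"]
    if n=="scene": W=W-[.004,.006,-.002]   # registered on the top camera
    for lo,hi,name in((.010,.0175,"disc"),(.043,.056,"tall")):
        mk=((W[...,2]>lo)&(W[...,2]<hi)&(W[...,0]>.33)&(W[...,0]<.72)&(W[...,1]>-.03)&(W[...,1]<.3)).astype(np.uint8)
        k,lab,st,_=cv2.connectedComponentsWithStats(mk,connectivity=8)
        for i in range(1,k):
            if st[i,4]<25 or st[i,4]>250: continue
            q=W[lab==i]; r=cv2.minAreaRect((q[:,:2]*1000).astype(np.float32))
            print(n,name,st[i,4],"tidy mm",tidy(np.array(r[0])/1000).round(1),np.round(r[1]),"rgb",p[lab==i].mean(0).round())
E
python3 look.py 2
```

```text
time: 4.0
tcp_pos: [0.5556, 0.2446, 0.0046]
tool_rot: [-0.095, 0.995, -0.0, 0.001]
ft_force: [-0.1, -0.4, 0.0]
gripper_width: 0.0089
finger_force: 0.0
t 4.0 tcp tidy mm [-76.2  95.1] z 0.0046 y-axis deg 100.94 w 0.008881626529820857 F [-0.1 -0.4  0. ]
top disc 31 tidy mm [ 37.3 -46.8] [ 2. 72.] rgb [30. 20. 15.]
top disc 147 tidy mm [-156.1  -52.5] [36. 34.] rgb [83. 55. 36.]
top disc 112 tidy mm [-159.2  -10.6] [37. 26.] rgb [82. 56. 36.]
top disc 147 tidy mm [-213.9 -116. ] [36. 36.] rgb [ 61. 114.  59.]
top tall 28 tidy mm [-129.7  -99. ] [13. 12.] rgb [157. 126.  71.]
scene disc 98 tidy mm [-214.1 -115.9] [39. 33.] rgb [39. 96. 40.]
scene disc 97 tidy mm [-157.6  -53. ] [37. 34.] rgb [70. 42. 23.]
scene disc 125 tidy mm [-48.7  92.9] [37. 36.] rgb [48. 29. 15.]
scene disc 35 tidy mm [ 46.7 -80.3] [ 3. 76.] rgb [36. 21. 11.]
scene disc 41 tidy mm [46.5 48.4] [ 4. 71.] rgb [35. 20. 10.]
scene tall 27 tidy mm [-129.2  -99.4] [14. 14.] rgb [131. 101.  51.]
```

A moves as expected (centre about 28 mm ahead of the TCP). I'll finish A, back off and lift, then go over to B.

```bash
python3 -m creep '[[[-0.012,0,0],0],[[-0.025,0,0],0],[[-0.038,0,0],0],[[-0.048,0,0],0],[[-0.052,0,0],0],[[-0.052,0,0],0],[[-0.04,0,-0.001],0],[[-0.02,0,-0.02],0],[[-0.005,0,-0.06],0],[[-0.005,0,-0.10],0]]'
python3 look.py 3
```

```text
time: 5.1
tcp_pos: [0.5549, 0.2447, 0.1048]
tool_rot: [-0.096, 0.995, -0.0, -0.002]
ft_force: [0.2, 0.8, 0.6]
gripper_width: 0.0086
finger_force: 0.0
t 5.1 tcp tidy mm [-76.9  95.3] z 0.1048 y-axis deg 101.02 w 0.008573958625689534 F [0.2 0.8 0.6]
top disc 151 tidy mm [-155.2  -52.1] [34. 36.] rgb [85. 57. 37.]
top disc 152 tidy mm [-213.7 -115.2] [37. 36.] rgb [ 61. 118.  61.]
top tall 28 tidy mm [-130.2  -99.1] [14. 12.] rgb [160. 127.  71.]
scene disc 96 tidy mm [-214.  -115.8] [36. 34.] rgb [40. 96. 40.]
scene disc 107 tidy mm [-156.2  -51.6] [37. 35.] rgb [69. 41. 22.]
scene disc 25 tidy mm [-149.7   -0.4] [10. 22.] rgb [55. 32. 17.]
scene disc 132 tidy mm [-0.1 93. ] [36. 35.] rgb [79. 48. 26.]
scene disc 27 tidy mm [46.5 -8.1] [ 3. 58.] rgb [34. 20. 11.]
scene disc 39 tidy mm [46.7 63.1] [ 3. 74.] rgb [35. 21. 10.]
scene tall 30 tidy mm [-130.   -99.5] [14. 12.] rgb [128.  99.  51.]
```

A is in at (0, 93). Next is B.

```bash
python3 -m creep '[[[0.03,-0.025,0],0],[[0.065,-0.05,0],0],[[0.1,-0.077,0],0],[[0.13,-0.1,0],0],[[0.13,-0.1,0.02],0],[[0.13,-0.1,0.05],0],[[0.13,-0.1,0.08],0],[[0.13,-0.1,0.095],0],[[0.13,-0.1,0.1],0],[[0.13,-0.1,0.1],0]]'
python3 look.py 4
```

```text
time: 6.2
tcp_pos: [0.4488, 0.1221, 0.0041]
tool_rot: [-0.096, 0.995, -0.0, -0.001]
ft_force: [0.1, -0.3, -0.1]
gripper_width: 0.0088
finger_force: 0.0
t 6.2 tcp tidy mm [-204.5   -4.7] z 0.0041 y-axis deg 100.98 w 0.008845663579749603 F [ 0.1 -0.3 -0.1]
top disc 138 tidy mm [ 0.3 93.2] [35. 36.] rgb [84. 56. 36.]
top disc 55 tidy mm [-210.9 -126.5] [35. 14.] rgb [ 68. 111.  59.]
scene disc 74 tidy mm [-211.3 -117.9] [37. 28.] rgb [33. 92. 38.]
scene disc 100 tidy mm [-156.9  -53.7] [37. 35.] rgb [65. 39. 21.]
scene disc 111 tidy mm [-160.8   -5.3] [36. 37.] rgb [58. 35. 18.]
scene disc 118 tidy mm [-0.5 92.6] [37. 36.] rgb [80. 48. 26.]
scene tall 29 tidy mm [-130.5 -100.2] [15. 13.] rgb [126.  99.  54.]
scene tall 36 tidy mm [-132.5   44.8] [19. 14.] rgb [145. 144. 140.]
```

Aligned behind B, so I'll sweep it.

```bash
python3 -m creep '[[[-0.01,0,0],0],[[-0.022,0,0],0],[[-0.037,0,0],0],[[-0.053,0,0],0],[[-0.07,0,0],0],[[-0.087,0,0],0],[[-0.104,0,0],0],[[-0.121,0,0],0],[[-0.138,0,0],0],[[-0.15,0,0],0]]' && python3 -m creep '[[[-0.01,0,0],0],[[-0.018,0,0],0],[[-0.024,0,0],0],[[-0.026,0,0],0],[[-0.026,0,0],0],[[-0.015,0,-0.001],0],[[0.005,0,-0.02],0],[[0.02,0,-0.06],0],[[0.04,0,-0.1],0],[[0.08,-0.02,-0.1],0]]'
python3 look.py 5
```

```text
time: 7.3
tcp_pos: [0.5991, 0.1514, 0.0049]
tool_rot: [-0.096, 0.995, 0.0, 0.001]
ft_force: [0.6, 0.2, -0.0]
gripper_width: 0.0087
finger_force: 0.1
time: 8.3
tcp_pos: [0.5244, 0.1192, 0.1097]
tool_rot: [-0.097, 0.995, 0.002, 0.004]
ft_force: [0.4, -0.9, -0.2]
gripper_width: 0.0087
finger_force: 0.0
t 8.3 tcp tidy mm [-130.8  -22.1] z 0.1097 y-axis deg 101.18 w 0.008706488223462412 F [ 0.4 -0.9 -0.2]
top disc 139 tidy mm [ 0.6 92.9] [36. 36.] rgb [91. 61. 40.]
top disc 155 tidy mm [-255.2   31.5] [36. 36.] rgb [175.  52.  40.]
scene disc 85 tidy mm [-212.1 -117.2] [37. 29.] rgb [36. 94. 39.]
scene disc 103 tidy mm [-156.8  -53.7] [37. 35.] rgb [80. 49. 26.]
scene disc 137 tidy mm [-1.1 -6.7] [36. 36.] rgb [82. 50. 27.]
scene disc 42 tidy mm [ 46.5 -92. ] [ 4. 88.] rgb [34. 19. 10.]
scene disc 130 tidy mm [-0.9 93. ] [36. 36.] rgb [80. 49. 26.]
scene disc 29 tidy mm [46.4 76.8] [ 4. 62.] rgb [33. 19. 10.]
scene tall 30 tidy mm [-129.3  -99.3] [13. 14.] rgb [131. 102.  55.]
scene tall 35 tidy mm [-133.4   44.6] [16. 14.] rgb [111. 109.  99.]
```

B is in at (-1, -7). Next is C at (-157, -53).

```bash
python3 -m creep '[[[0.035,-0.015,0],0],[[0.067,-0.028,0],0],[[0.067,-0.028,0],0],[[0.067,-0.028,0.03],0],[[0.067,-0.028,0.06],0],[[0.067,-0.028,0.085],0],[[0.067,-0.028,0.097],0],[[0.067,-0.028,0.1],0],[[0.067,-0.028,0.1],0]]'
python3 look.py 6
```

```text
time: 9.3
tcp_pos: [0.4616, 0.0759, 0.0048]
tool_rot: [-0.096, 0.995, -0.0, -0.0]
ft_force: [-0.2, 0.5, 0.8]
gripper_width: 0.0089
finger_force: 0.0
t 9.3 tcp tidy mm [-200.7  -52.6] z 0.0048 y-axis deg 100.97 w 0.008916903012243248 F [-0.2  0.5  0.8]
top disc 28 tidy mm [37.6 90.5] [ 2. 62.] rgb [28. 19. 14.]
top disc 136 tidy mm [-0.9 -6.9] [33. 37.] rgb [85. 57. 37.]
top disc 137 tidy mm [ 0.8 92.4] [36. 35.] rgb [85. 56. 36.]
top disc 158 tidy mm [-255.4   31.5] [36. 36.] rgb [163.  48.  37.]
top tall 44 tidy mm [-132.8   44.8] [17. 16.] rgb [132. 128. 122.]
scene disc 58 tidy mm [-256.8   40. ] [36. 21.] rgb [151.  32.  19.]
scene disc 60 tidy mm [-208.7 -117.1] [23. 34.] rgb [30. 85. 35.]
scene disc 101 tidy mm [-155.   -53.2] [38. 35.] rgb [62. 37. 20.]
scene disc 122 tidy mm [-2. -6.] [37. 35.] rgb [81. 49. 26.]
scene disc 130 tidy mm [-0.8 92.8] [36. 36.] rgb [80. 48. 26.]
scene disc 39 tidy mm [46.8  8.4] [ 3. 80.] rgb [34. 20. 10.]
scene disc 39 tidy mm [46.9 90.1] [ 4. 73.] rgb [34. 20. 10.]
scene tall 28 tidy mm [-129.8  -99.5] [14. 15.] rgb [126.  99.  53.]
scene tall 35 tidy mm [-134.    44.5] [17. 14.] rgb [132. 131. 126.]
```

```bash
python3 -m creep '[[[-0.01,0,0],0],[[-0.02,0,0],0],[[-0.035,0,0],0],[[-0.051,0,0],0],[[-0.067,0,0],0],[[-0.084,0,0],0],[[-0.101,0,0],0],[[-0.118,0,0],0],[[-0.134,0,0],0],[[-0.146,0,0],0]]' && python3 -m creep '[[[-0.01,0,0],0],[[-0.018,0,0],0],[[-0.024,0,0],0],[[-0.026,0,0],0],[[-0.026,0,0],0],[[-0.015,0,-0.001],0],[[0.005,0,-0.02],0],[[0.02,0,-0.06],0],[[0.04,0,-0.1],0],[[0.06,0,-0.14],0]]' && python3 -m creep '[[[0.04,0,-0.03],0],[[0.08,0,-0.05],0],[[0.1,0.05,-0.05],0],[[0.1,0.1,-0.05],0],[[0.1,0.15,-0.05],0],[[0.1,0.2,-0.05],0],[[0.1,0.25,-0.05],0],[[0.1,0.25,-0.05],0]]'
python3 look.py 7
```

```text
time: 10.4
tcp_pos: [0.607, 0.1041, 0.0048]
tool_rot: [-0.096, 0.995, 0.0, 0.001]
ft_force: [0.5, -0.8, 0.8]
gripper_width: 0.0087
finger_force: 0.1
time: 11.4
tcp_pos: [0.5439, 0.0916, 0.1457]
tool_rot: [-0.096, 0.995, 0.0, -0.0]
ft_force: [0.7, 0.7, -0.3]
gripper_width: 0.0087
finger_force: 0.0
time: 12.2
tcp_pos: [0.3964, 0.3243, 0.1942]
tool_rot: [-0.1, 0.995, 0.001, -0.0]
ft_force: [-0.3, 0.4, -0.5]
gripper_width: 0.0091
finger_force: 0.0
t 12.2 tcp tidy mm [-217.3  203.7] z 0.1942 y-axis deg 101.45 w 0.009076052982512357 F [-0.3  0.4 -0.5]
top disc 25 tidy mm [ 37.6 -52.9] [ 3. 54.] rgb [26. 17. 13.]
top disc 29 tidy mm [37.  60.6] [ 3. 65.] rgb [26. 17. 13.]
top disc 132 tidy mm [ -2.4 -54.6] [33. 37.] rgb [83. 56. 36.]
top disc 133 tidy mm [-0.3 -7.2] [33. 38.] rgb [82. 55. 35.]
top disc 144 tidy mm [ 0.8 92.4] [35. 37.] rgb [79. 53. 34.]
top disc 152 tidy mm [-213.8 -116.1] [37. 36.] rgb [ 59. 117.  59.]
top disc 155 tidy mm [-255.1   32.5] [37. 35.] rgb [155.  43.  34.]
top tall 30 tidy mm [-129.4  -99. ] [13. 13.] rgb [138. 110.  63.]
top tall 43 tidy mm [-132.1   45.5] [17. 17.] rgb [148. 145. 142.]
scene disc 94 tidy mm [-215.  -116.1] [37. 33.] rgb [ 45. 108.  46.]
scene disc 104 tidy mm [-255.    32.5] [38. 36.] rgb [146.  30.  18.]
scene disc 120 tidy mm [ -2.1 -54.4] [37. 35.] rgb [79. 48. 26.]
scene disc 123 tidy mm [-1.4 -6.5] [36. 34.] rgb [78. 46. 25.]
scene disc 126 tidy mm [-1.1 92.8] [37. 36.] rgb [79. 47. 25.]
scene tall 31 tidy mm [-130.3  -99.5] [12. 15.] rgb [124.  97.  52.]
scene tall 34 tidy mm [-132.9   44.7] [16. 14.] rgb [145. 142. 138.]
```

View pics/top7.png

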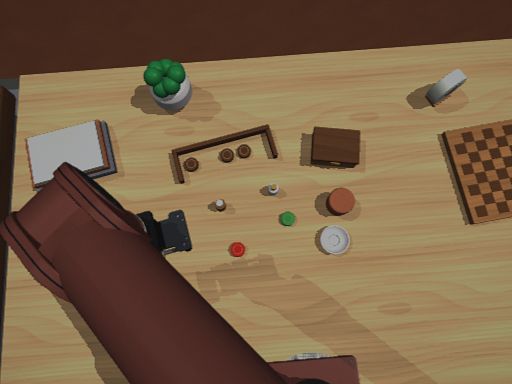

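All three counters lie inside the tidy, at top pixels (164,191), (156,227) and (151,244). Both bottles are still at (205,220) and (189,272), and the arm is clear.

```bash
python3 -c "
from cell import robot
print(robot.close_job())"
```

```text
the job is handed in; nothing more can be done
None
```

The job is handed in: all three dark counters lie inside the tidy, about 40 mm past the mouth. The bottles measured unmoved; the mug was hidden by the arm in the last top picture, but the arm never went near it.

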